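# Present the long objective to the inspection camera

### The job

Pick the longest of the three microscope objectives out of the storage block and present it to the inspection camera: held in the air, upright as it stood, straight above the ring on the camera stand's base, turned so that its little side lever points straight at the camera lens and is level with it. Finish while still holding it there, motionless: do not put it down or let go. Leave the other objectives, the camera and everything else where they are.

Things in the scene. Friction and masses are not known exactly. Their poses are not given: they have to be found in the camera images.
- obj_long: The LONGEST of 3 microscope objectives: 80 mm, upright, nose down in a block hole. Origin: nose end; z up its axis. Diameters: nose 20 to height 19 (15 in the hole), dark collar 31 at 25-34, bare aluminium barrel 30 at 34-72 (grip here), brass thread 23 at 72-80. Steel lever 8 wide sticks out of the collar along its +x to 28 mm off the axis, at height 26-33. 0.15-0.31 kg.
- obj_long_lever (a point): Outer end of the long objective's lever: 28 mm from its axis along its +x, 29.5 mm above its nose end.
- obj_long_axis (a point): Point on the long objective's axis at lever height, 29.5 mm above its nose end; axes as the objective's.
- obj_mid: Middle objective, the same shape but 62 mm long; stands in another hole of the block, stays there. Origin at its nose end, z up its axis, its lever along its +x.
- obj_short: Short objective, the same shape but 46 mm long; stands in another hole of the block, stays there. Origin at its nose end, z up its axis, its lever along its +x.
- block: Fixed black storage block 270 x 80 x 22 mm, its length along its x; origin at the centre of its underside. Three blind holes 22 mm in diameter, 15 mm deep, in a row 90 mm apart (at x = -90, 0, +90 mm), an objective loosely in each; which stands where changes.
- ring (a point): Centre of the black ring (44 mm diameter) on the grey base plate of the fixed camera stand, 10 mm above the table. The plate reaches 70 mm from it to the sides and front, 260 mm towards the camera. Its x axis points level from the ring towards the camera, z up.
- lens (a point): Centre of the inspection camera's front glass, 120 mm from the ring's vertical line along the ring's +x; it looks level along -x, z up. Height differs per run (165-235 mm above the table). Lens barrel 38 mm diameter, camera body behind it 52 wide, 50 high, on a square post 310 high, 225 mm from the ring. Do not push it.
- dish: Small open glass dish, 50 mm diameter, 16 mm high, between block and camera stand; a bystander. Origin: centre of its underside.
- pot: Low white lidded pot, 56 mm diameter, 42 mm high, a bystander. Origin: centre of its underside.
- beaker: Yellow plastic cup, 72 mm diameter, 85 mm high, a bystander. Origin: centre of its underside.
- dropper: White dropper bottle, 32 mm diameter, 75 mm high, beyond the block and the stand; a bystander. Origin: centre of its underside.

How it is judged:
By the outcome, as a careful person would: the job done as asked, in the order asked, and still so for the second after the job is handed in, while the arm keeps its last pose, push and grip.
It also fails if it takes over 32 s, if anything falls off the work surface, if the arm or the gripper's body presses on something with over 40 N, if the wrist force passes 120 N, or if a joint passes its speed limit or range.

### The arm

A 6-joint arm with a two-finger parallel gripper is mounted at the origin on the work surface. World frame = base frame: x ahead of the robot, y to its left, z up, the work surface at z = 0. Lengths are in m, angles in rad, forces in N, time in s.
With the tool pointing down it reaches from about 0.375 to 0.75 m from the base axis. Payload 9 kg.
Tool frame: the origin (TCP) lies on the centre line of the jaws, within the pads' length; the fingertips stand 8 mm ahead of it and the grasp point (between the pads) lies 11 mm behind it (arm.tip_extent is the distance from the TCP to the fingertips, in m); z points along the fingers, y is the line along which they close (so a half turn about z gives the same grasp; the last joint's range is limited). The gripper opens to 85 mm and grips with 20 to 120 N. Pads are 22 mm wide; open, the fingers measure 114 mm over their backs; the gripper's body (76 mm by 85 mm) begins 54 mm behind the grasp point. The pads swing forward as they close: fully open they stand 13 mm farther back than shut.
Start: joints at [-1.507, 0.104, 0.097, 1.564, 0, 1.353], TCP at [0.167, -0.576, 0.239] pointing down, gripper open.
Joint ranges: [-2.99, 2.99], [-0.84, 1.86], [-1.1, 1.16], [-1.84, 2.11], [-1.51, 1.56], [-3.14, 3.14]. Speed limits (rad/s): [2.22, 2.22, 2.57, 3.14, 3.14, 3.14].

### API

Orientations are given as a unit quaternion [x, y, z, w].
In Python, from bench import monitor, viewer, order, arm gives the robot as it stands.
- The arm moves only by the tool arm_command, never from a script. Its argument "moves" is a list of rows, each a list of 4 numbers: the shift along the tool's x, y, z in mm, then the turn about the tool's z in degrees. A call has 1 to 12 rows; each row is the pose to reach, as a shift and turn from the pose commanded when the call began, along the tool's axes at that moment; what a row does not reach only later rows make up. A row lasts 1/10 s, in which the tool goes at most 50 mm and 8.59 degrees, less where a joint would pass 70% of its speed; a pose out of reach is approached as far as the arm can. A call with a gripper value outside its range is refused whole. "hand" is the opening, from 0 (shut) to 1 (fully open), set as the call begins (left out, the last holds). The fingers move at their own pace and stop on an object; the grip force is fixed at half the most. Time passes only in rows, so rows that repeat a pose let the fingers close. It gives the time, the measured TCP pose, the force, the opening and the grip force at its end, in the units of the state.
- monitor.get_obs(): the state, without advancing time (a new reading comes with each control period).
- viewer.camera(name): name is "scene" or "side" or "wrist"; returns the picture (384x512x3 uint8, red, green, blue); there is no depth.
- viewer.get_calibration(name): a dict with "intrinsics" (3x3 intrinsics, pixels), "dist" ([k1, k2, p1, p2, k3] as OpenCV has them; the pictures are not rectified), "R" (3x3) and "t" (3): a world point X has camera coordinates R X + t; the wrist camera has in their place "mount" (4x4, takes a point from camera to tool coordinates, whose origin is the TCP and whose axes are the flange's). Camera axes: x right, y down, z forward; pixel columns grow to the right and rows downward; lengths in m; the calibration is good to about 2 mm. A picture is of the moment at which its call begins: read the wrist's pose just before it. get_calibration takes no time and is no camera call.
- order.finish_job(): hands the job in; it is judged then, once.
The state is a dict: "time_s": time; "joints": joint angles; "dq": joint speeds; "joint_efforts": joint torques, N m; "ee_pos": TCP position; "eef_rot": TCP orientation; "contact_force": force on the tool from outside, world axes, zero at the start; "moment": the same for the moment, N m; "gripper_width": finger opening in m; "grasp_force": force on a finger pad.
Only numpy, scipy, OpenCV 4.12 (cv2) and the standard library are available. Lean on these libraries where they do the work, as an engineer would, in place of code of your own. Each camera call takes 0.05 s, during which the arm holds its last target. There are 200 camera calls.

## Working session

There is one attempt and no reset: what is moved stays moved. The work goes in short steps, Python scripts to look and compute and a tool call to move; the robot and the scene stay as the last step left them, time stands still between calls to the robot, and variables do not carry over. Pictures are saved under pics/ and viewed, at most 10 in all, crops included, and the job is handed in when it is done.

Besides the shell and the picture viewer there is one more tool, called after "Call:" as name([rows], argument=value, ...), one row to a line, values as JSON. arm_command: Moves the arm, as the interface text tells. Its arguments: {"type":"object","properties":{"moves":{"type":"array"},"hand":{"type":"number"}},"required":["moves"]}

```bash
mkdir -p pics
cat > h.py <<'E'
import numpy as np, cv2
from bench import monitor, viewer, order, arm
from scipy.spatial.transform import Rotation as Ro
def cal(n,obs=None):
    c=viewer.get_calibration(n); K=np.array(c["intrinsics"],float); d=np.array(c["dist"],float)
    if "mount" in c:
        o=obs or monitor.get_obs(); T=np.eye(4); T[:3,:3]=Ro.from_quat(o["eef_rot"]).as_matrix(); T[:3,3]=o["ee_pos"]
        W=np.linalg.inv(T@np.array(c["mount"])); return K,d,W[:3,:3],W[:3,3]
    return K,d,np.array(c["R"],float),np.array(c["t"],float)
def proj(C,X):
    K,d,R,t=C; return cv2.projectPoints(np.atleast_2d(np.array(X,float)),cv2.Rodrigues(R)[0],t,K,d)[0][:,0]
def ray(C,uv):
    K,d,R,t=C; p=cv2.undistortPoints(np.array([[uv]],float),K,d)[0,0]; v=R.T@np.array([p[0],p[1],1]); return -R.T@t,v/np.linalg.norm(v)
def onz(C,uv,z):
    o,v=ray(C,uv); return o+v*(z-o[2])/v[2]
def tri(*cu):
    A=0;b=0
    for C,uv in cu:
        o,v=ray(C,uv);P=np.eye(3)-np.outer(v,v);A=A+P;b=b+P@o
    return np.linalg.solve(A,b)
def save(n,f): 
    im=viewer.camera(n); cv2.imwrite(f,im[:,:,::-1]); return im
E
python3 - <<'E'
from h import *
o=monitor.get_obs();print(o)
ims=[save(n,f"pics/{n}0.png") for n in("scene","side","wrist")]
for i,n in enumerate(("scene","side")):
    C=cal(n);print(n,-C[2].T@C[3],C[2][2],C[0][0])
    cv2.imwrite(f"pics/{n}0b.png",cv2.resize(ims[i][:,:,::-1],(800,600),interpolation=cv2.INTER_CUBIC))
E
```

```text
{'time_s': 0.0, 'joints': array([-1.50672080e+00,  1.04651391e-01,  9.64967504e-02,  1.56388897e+00,
       -2.88501759e-05,  1.35307591e+00]), 'dq': array([-4.12834017e-05,  4.85142627e-04, -7.64201476e-04, -1.84168121e-04,
       -3.35736592e-04, -4.73005245e-04]), 'joint_efforts': array([-5.52875790e-04, -5.56935453e+01,  5.03647900e+01,  1.70618843e-02,
       -3.14457957e-04, -6.65669845e-06]), 'ee_pos': array([ 0.16681766, -0.5760248 ,  0.23856549]), 'eef_rot': array([ 9.90090097e-01,  1.40432229e-01,  3.34802046e-05, -6.22911691e-04]), 'contact_force': array([ 0.14004478,  0.33848187, -0.19482075]), 'moment': array([-0.02756875, -0.02084314, -0.01644355]), 'grasp_force': 0.0, 'gripper_width': 0.08498328248748485}
scene [ 1.0279249  -0.82924864  0.84614685] [-0.37563346  0.69924125 -0.60824434] [473.12484651   0.         257.5058288 ]
side [0.16269418 0.60630463 0.62722655] [ 0.46098969 -0.68758354 -0.56099677] [373.56739737   0.         257.84257902]
```

View pics/scene0b.png

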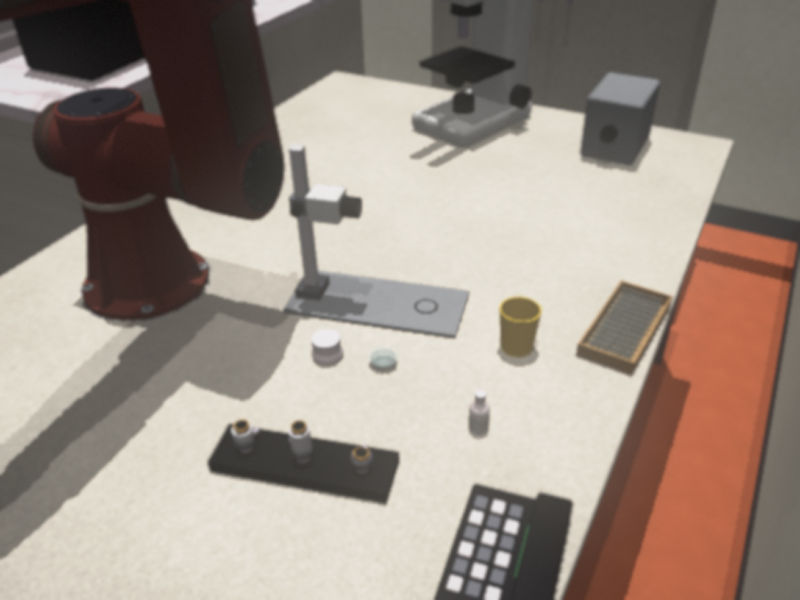

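View pics/side0b.png

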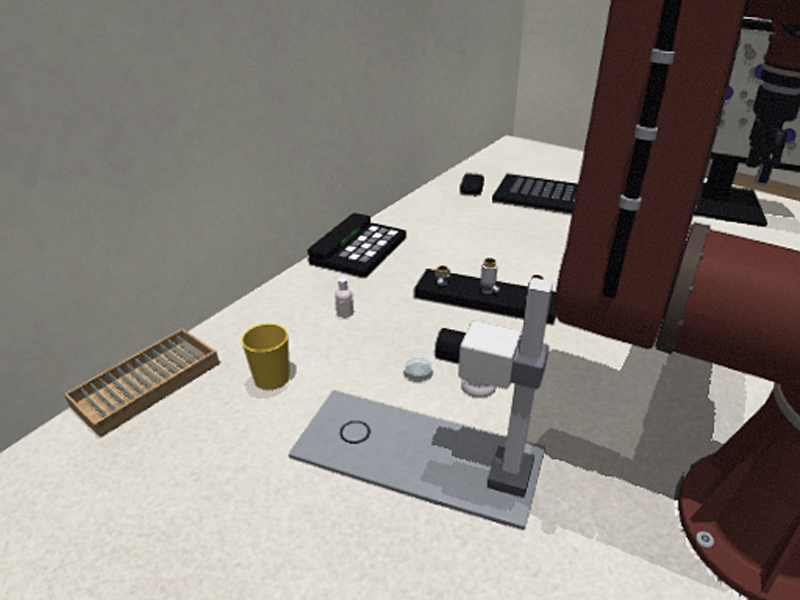

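Scene view (800-px scale): the objectives stand at about (241,435), (300,438) and (361,458), and the middle one is the tallest. The ring is at (426,306) and the lens front at about (358,207). Side view: ring at (355,432), lens front at about (440,345), tall objective at (489,275).

Run:
```python
from h import *
s=1/1.5625
S=cal("scene");D=cal("side")
f=lambda u:(np.array(u)+.5)*s-.5
print("ring",onz(S,f((426,306)),.01),onz(D,f((355,432)),.01))
print("lens",tri((S,f((358,207))),(D,f((440,345)))))
for n,u in dict(pl_near_post=(288,310),pl_nr=(462,333),pl_fr=(469,289)).items(): print(n,onz(S,f(u),.01))
for n,u in dict(a=(290,454),b=(333,394),c=(525,522),d=(544,447)).items(): print(n,onz(D,f(u),.01))
for n,u in dict(l=(210,459),r=(388,488),fr=(398,461),fl=(228,429)).items(): print("block",n,onz(S,f(u),.022))
print("objs",[onz(S,f(u),z) for u,z in (((242,427),.069),((300,427),.087),((361,453),.053))])
im=cv2.imread("pics/scene0.png"); a=im[270:320,130:260]; b=im[80:220,170:310]
cv2.imwrite("pics/c1.png",np.vstack([cv2.resize(a,(780,300),interpolation=3)])); 
side=cv2.imread("pics/side0.png"); 
A=cv2.resize(b,(400,400),interpolation=2);B=cv2.resize(side[190:340,180:350],(400,353),interpolation=2)
Bp=np.zeros((400,400,3),np.uint8);Bp[:353]=B
w=cv2.imread("pics/wrist0.png");W=np.zeros((200,800,3),np.uint8);W[:,:267]=cv2.resize(w,(267,200))
W[:,267:787]=cv2.resize(a,(520,200),interpolation=2)
cv2.imwrite("pics/c2.png",np.vstack([np.hstack([A,Bp]),W]))
```

```text
ring [0.54477387 0.16291844 0.01      ] [0.54417577 0.16195877 0.01      ]
lens [0.42474355 0.13789836 0.20441621]
pl_near_post [0.3186183  0.03821846 0.01      ]
pl_nr [0.63742492 0.11951638 0.01      ]
pl_fr [0.59534715 0.2481522  0.01      ]
a [0.59335305 0.24488745 0.01      ]
b [0.62049866 0.11802516 0.01      ]
c [0.27813517 0.16722419 0.01      ]
d [0.30686943 0.04033318 0.01      ]
block l [ 0.43073578 -0.32385     0.022     ]
block r [ 0.6889362  -0.25316219  0.022     ]
block fr [ 0.67856594 -0.20342114  0.022     ]
block fl [ 0.41690949 -0.26383979  0.022     ]
objs [array([ 0.46749852, -0.28377462,  0.069     ]), array([ 0.55393513, -0.25956626,  0.087     ]), array([ 0.63812366, -0.23736572,  0.053     ])]
```

View pics/c2.png

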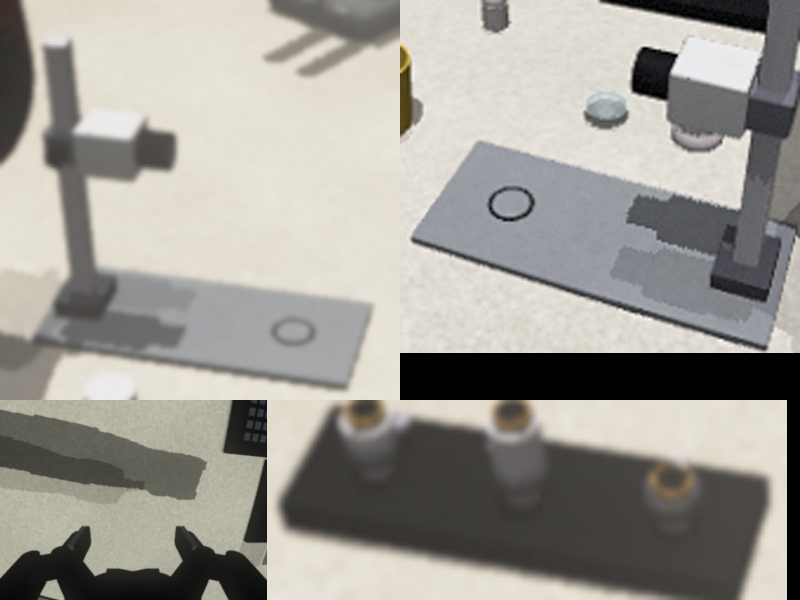

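The long objective is in the middle hole, near (0.553, -0.259). The ring is near (0.544, 0.162), and the stand's +x points at about -166°. Next I'll work out the hover move.

Run:
```python
from h import *
print([a for a in dir(arm) if a[0]!='_'],arm.tip_extent)
c=viewer.get_calibration("wrist");print(np.round(c["mount"],3),c["intrinsics"])
o=monitor.get_obs();R=Ro.from_quat(o["eef_rot"]).as_matrix()
for x,y,z in((.553,-.259,.25),): print(R.T@(np.array([x,y,z])-o["ee_pos"])*1000)
```

```text
['MotionError', 'tip_extent'] 0.008
[[-0.001 -0.96  -0.281  0.071]
 [ 1.    -0.001 -0.001  0.001]
 [ 0.001 -0.281  0.96  -0.136]
 [ 0.     0.     0.     1.   ]] [[275.75667402   0.         254.30318607]
 [  0.         275.75667402 196.11083714]
 [  0.           0.           1.        ]]
[ 459.09426261 -197.22785521  -10.98649597]
```

Call:
arm_command([
  [40,-17,0,0],
  [80,-34,0,0],
  [120,-51,0,0],
  [160,-68,5,0],
  [200,-86,10,0],
  [240,-103,15,0],
  [280,-120,20,0],
  [320,-137,25,0],
  [360,-155,30,0],
  [400,-172,34,0],
  [440,-189,38,0],
  [459,-197,38,0],
], hand=1)

```text
time_s: 1.35
ee_pos: [0.5547, -0.2566, 0.2002]
eef_rot: [0.99, 0.142, -0.0, -0.001]
contact_force: [0.2, -0.7, 0.6]
gripper_width: 0.0854
grasp_force: 0.0
```

Call:
arm_command([
  [0,0,0,0],
  [0,0,0,0],
  [0,0,0,0],
])

```text
time_s: 1.65
ee_pos: [0.5523, -0.2603, 0.2013]
eef_rot: [0.99, 0.14, -0.0, 0.0]
contact_force: [-0.3, -0.0, -0.6]
gripper_width: 0.0854
grasp_force: 0.0
```

Run:
```python
from h import *
o=monitor.get_obs();print(o['time_s'],o['ee_pos'],o['eef_rot'],o['joints'])
im=save("wrist","pics/w1.png");cv2.imwrite("pics/w1b.png",cv2.resize(im[:,:,::-1],(800,600),interpolation=2))
C=cal("wrist",o);print(proj(C,[[.553,-.259,.087],[.553,-.259,.0365]])*1.5625)
```

```text
1.65 [ 0.5522728  -0.26027996  0.20128013] [ 9.90158356e-01  1.39951401e-01 -1.67278464e-04  8.72541896e-05] [-6.54138101e-01  1.31920181e-01  5.81613347e-02  1.49714735e+00
 -3.60984218e-04  2.20662990e+00]
[[394.76270949 301.66739751]
 [395.21550111 282.50967198]]
```

View pics/w1b.png

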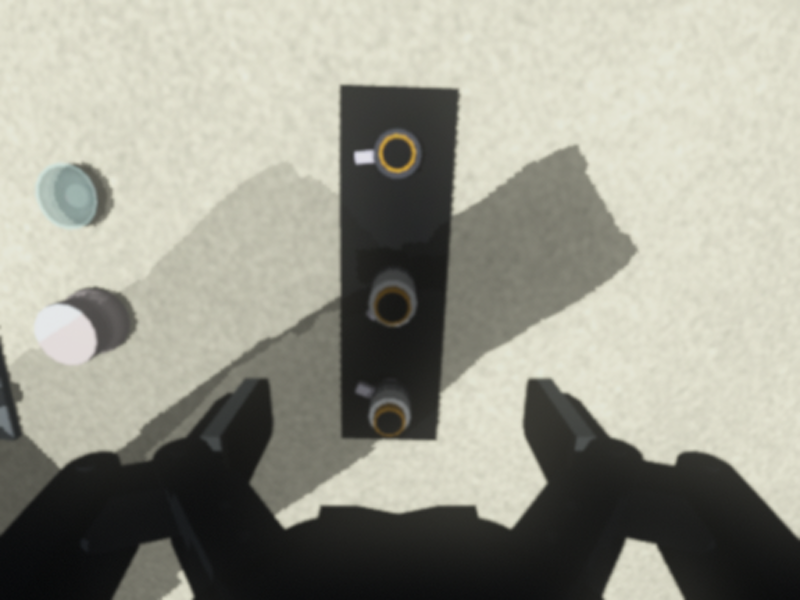

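The wrist view shows the long objective's brass rim at (393,306). Its lever shows only partly, at about (371,315), and the barrel hides the rest. I'll shift the camera to the lever side.

Call:
arm_command([
  [-40,-17,0,0],
  [-80,-34,0,0],
  [-110,-50,0,0],
  [-110,-50,0,0],
  [-110,-50,0,0],
  [-110,-50,0,0],
])

```text
time_s: 2.3
ee_pos: [0.4338, -0.2428, 0.2016]
eef_rot: [0.99, 0.14, 0.0, 0.0]
contact_force: [1.3, 0.6, -0.1]
gripper_width: 0.0854
grasp_force: 0.0
```

Run:
```python
from h import *
o=monitor.get_obs();print(o['time_s'],o['ee_pos'],o['eef_rot'])
im=save("wrist","pics/w2.png")
C=cal("wrist",o);p=proj(C,[[.553,-.259,.087],[.553,-.259,.0365]]);print(p)
x,y=np.round(p[1]).astype(int);x0,y0=max(0,x-60),max(0,y-45);print(x0,y0)
cv2.imwrite("pics/w2c.png",cv2.resize(im[y0:y0+90,x0:x0+120,::-1],None,fx=6,fy=6,interpolation=2))
```

```text
2.3 [ 0.43377243 -0.24279336  0.20163973] [9.90146420e-01 1.40034840e-01 3.55268076e-04 4.30547508e-04]
[[311.08266061  68.62533624]
 [301.27313885  76.71629228]]
241 32
```

View pics/w2c.png

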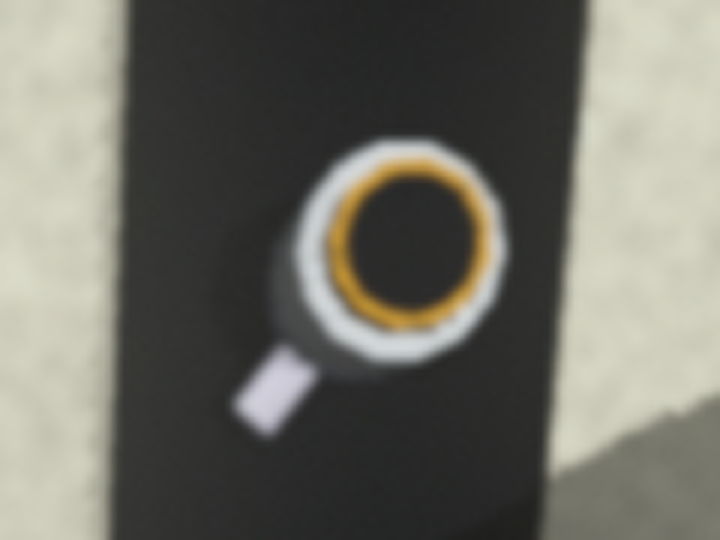

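The crop shows the brass rim centre at (411,243), and the lever's top face runs from mid (300,360) to its outer edge mid (250,421).

Run:
```python
from h import *
o=monitor.get_obs();C=cal("wrist",o)
g=lambda u:((u[0]+.5)/6-.5+241,(u[1]+.5)/6-.5+32)
a=onz(C,g((411,243)),.087);t=onz(C,g((250,421)),.040);i=onz(C,g((300,360)),.040)
print("axis",a,"tip",t,"in",i,np.linalg.norm((t-a)[:2]))
an=lambda v:np.degrees(np.arctan2(v[1],v[0]))
print("lever ang",an(t-a),an(t-i))
for l,r in(((233,405),(283,345)),((267,437),(318,375))): print(an(onz(C,g(l),.04)-onz(C,g(r),.04)))
# block edges by rays: left/right edge at z=.022
for u,v in(((130,20),(112,520)),((587,20),(547,450))): print("edge",an(onz(C,g(u),.022)-onz(C,g(v),.022)))
# w1 rim
R=Ro.from_quat(o["eef_rot"]).as_matrix()
print("toolyaw",an(R[:,0]),"to axis",R.T@(a-o["ee_pos"])*1000)
```

```text
axis [ 0.55000936 -0.25799788  0.087     ] tip [ 0.52398176 -0.24717511  0.04      ] in [ 0.53585208 -0.25234824  0.04      ] 0.028188090880285132
lever ang 157.42153756076866 156.45225122502814
155.83522247519468
156.49102586665933
edge 14.19081464751678
edge 14.184047444209089
toolyaw 16.128505178627837 to axis [107.20690738  46.92328185 114.58727347]
```

Call:
arm_command([
  [45,20,0,0],
  [90,40,0,0],
  [107,48,30,0],
  [107,48,70,0],
  [107,48,110,0],
  [107,48,135,0],
  [107,48,149,0],
  [107,48,149,0],
  [107,48,149,0],
  [107,48,149,0],
])

```text
time_s: 3.35
ee_pos: [0.5507, -0.2593, 0.0544]
eef_rot: [0.99, 0.14, 0.001, 0.001]
contact_force: [0.5, 0.2, -0.5]
gripper_width: 0.0849
grasp_force: 0.0
```

Call:
arm_command([
  [0,0,0,0],
  [0,0,0,0],
  [0,0,0,0],
  [0,0,0,0],
  [0,0,0,0],
  [0,0,0,0],
  [0,0,0,0],
  [0,0,0,0],
  [0,0,0,0],
  [0,0,0,0],
], hand=0)

```text
time_s: 4.35
ee_pos: [0.5497, -0.2585, 0.0528]
eef_rot: [0.99, 0.14, 0.0, 0.0]
contact_force: [-2.3, 1.5, 5.7]
gripper_width: 0.0285
grasp_force: 58.9
```

Gripped at 59 N with the fingers 28.5 mm apart. Lifting.

Call:
arm_command([
  [0,0,-15,0],
  [0,0,-40,0],
  [0,0,-75,0],
  [0,0,-115,0],
  [0,0,-155,0],
  [0,0,-175,0],
  [0,0,-175,0],
  [0,0,-175,0],
  [0,0,-175,0],
])

```text
time_s: 5.25
ee_pos: [0.5488, -0.2579, 0.2251]
eef_rot: [0.99, 0.14, -0.001, -0.001]
contact_force: [-0.1, 0.3, -4.0]
gripper_width: 0.0287
grasp_force: 60.2
```

Run:
```python
from h import *
o=monitor.get_obs();print(o['time_s'],o['ee_pos'],o['gripper_width'],o['contact_force'])
R=Ro.from_quat(o["eef_rot"]).as_matrix()
# TCP target above ring, lens height unknown ~0.204: TCP z = lens-.0295+.046
print(R.T@(np.array([.5444,.1624,.222])-o["ee_pos"])*1000)
a=save("side","pics/s3.png");b=save("wrist","pics/w3.png");C=cal("side");p=proj(C,[o["ee_pos"]])[0];print(p)
x,y=np.round(p).astype(int)
A=cv2.resize(a[max(0,y-60):y+60,x-60:x+60],(400,400),interpolation=2);B=cv2.resize(b,(400,300));P=np.zeros((400,400,3),np.uint8);P[:300]=B
cv2.imwrite("pics/c3.png",np.hstack([A,P])[:,:,::-1])
```

```text
5.25 [ 0.54876893 -0.25785492  0.22506177] 0.02866487958868123 [-0.06861152  0.25650121 -4.0387726 ]
[ 112.6470614  -404.89304263    3.86266573]
[317.27236932 122.33790681]
```

View pics/c3.png

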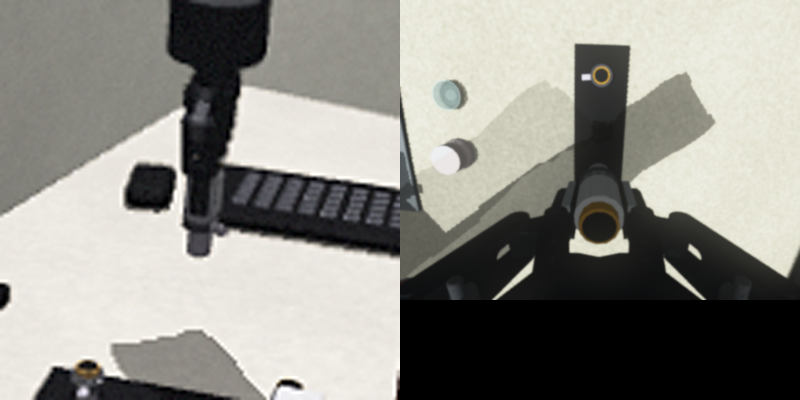

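The objective is clear of its hole, looks upright, and the neighbours are undisturbed. Carrying it to the ring, with a turn of -37° about the tool's z.

Call:
arm_command([
  [8,-27,0,-3],
  [18,-63,0,-6.5],
  [28,-101,0,-10],
  [39,-141,0,-14],
  [51,-182,0,-18],
  [62,-223,0,-22],
  [73,-264,0,-26],
  [84,-303,0,-30],
  [95,-341,0,-33.5],
  [105,-376,0,-36],
  [111,-398,0,-37.1],
  [113,-405,0,-37.1],
])

```text
time_s: 6.55
ee_pos: [0.5445, 0.1643, 0.2261]
eef_rot: [0.893, 0.449, -0.001, -0.001]
contact_force: [0.1, -0.7, -2.5]
gripper_width: 0.0287
grasp_force: 60.2
```

Call:
arm_command([
  [0,0,0,0],
  [0,0,0,0],
  [0,0,0,0],
  [0,0,0,0],
  [0,0,0,0],
])

```text
time_s: 7.05
ee_pos: [0.5456, 0.1613, 0.2273]
eef_rot: [0.894, 0.448, 0.0, 0.0]
contact_force: [0.2, 0.5, -2.4]
gripper_width: 0.0285
grasp_force: 60.2
```

Run:
```python
from h import *
o=monitor.get_obs();print(o['time_s'],o['ee_pos'],o['eef_rot'],o['gripper_width'],o['contact_force'],o['joints'])
R=Ro.from_quat(o["eef_rot"]).as_matrix();print(np.degrees(np.arctan2(R[1,0],R[0,0])),R[:,2])
out=[]
for n,c in(("side",(.50,.15,.19)),("scene",(.50,.15,.19))):
    a=save(n,f"pics/{n}4.png");p=np.round(proj(cal(n),[c])[0]).astype(int);x0,y0=max(0,p[0]-50),max(0,p[1]-75);print(n,x0,y0)
    out.append(cv2.resize(a[y0:y0+150,x0:x0+100],(400,600),interpolation=2))
cv2.imwrite("pics/c4.png",np.hstack(out)[:,:,::-1])
```

```text
7.05 [0.54560222 0.16134565 0.22730228] [8.94232485e-01 4.47602787e-01 2.45358864e-06 8.68511619e-05] 0.028547693726046153 [ 0.22348468  0.47534879 -2.42097975] [ 5.78081270e-02  6.86036110e-03 -2.50554568e-02  1.53880736e+00
 -1.57623585e-04  2.27123520e+00]
53.179969827988096 [ 8.21378016e-05 -1.53133794e-04 -9.99999985e-01]
side 194 141
scene 206 66
```

View pics/c4.png

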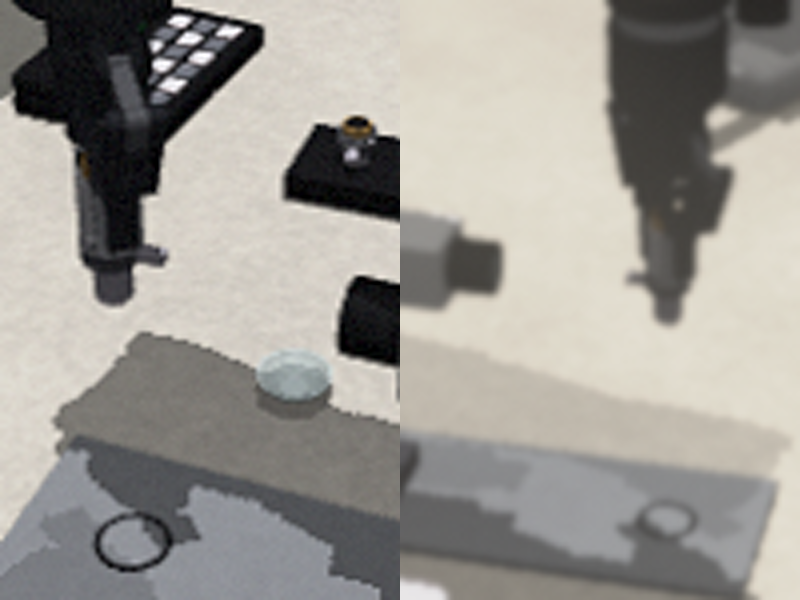

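Side crop: lever tip at about (163,257), nose end at (114,293), ring at (134,542), lens front edge about (352,278) to (343,352). Scene crop, right half: lever tip (230,280), nose (268,316), ring (268,520), lens front about (92,267). The lever points at the lens but sits a bit low or off. Next I'll overlay the model to refine this.

```bash
cat > ov.py <<'E'
from h import *
import sys
S=cal("scene");D=cal("side");OFF={"side":(194,141),"scene":(206,66)}
g=lambda n,u:((u[0]+.5)/4-.5+OFF[n][0],(u[1]+.5)/4-.5+OFF[n][1])
TH=np.radians(-166.1);ex=np.array([np.cos(TH),np.sin(TH),0]);ey=np.array([-ex[1],ex[0],0]);ez=np.array([0,0,1.])
def circ(c,a,b,r,n=40):
    t=np.linspace(0,2*np.pi,n);return c+r*(np.cos(t)[:,None]*a+np.sin(t)[:,None]*b)
def model(ring,lz,obj,oang,olz):
    l=ring+.12*ex;l[2]=lz;L=[("ring",circ(ring,ex,ey,.022)),("lens",circ(l,ey,ez,.019)),("body",l+.0*ex+np.outer([0,1],.03*ex)+.019*ez),("body",l+np.outer([0,1],.03*ex)-.019*ez)]
    c,s=np.cos(oang),np.sin(oang);u=np.array([c,s,0]);v=np.array([-s,c,0]);n=np.array([obj[0],obj[1],olz-.0295])
    L+=[("o",circ(n,ex,ey,.01)),("o",circ(n+.034*ez,ex,ey,.0155)),("o",circ(n+.072*ez,ex,ey,.015))]
    for z in(.026,.033): L+=[("o",n+z*ez+np.array([.0155*u-.004*v,.028*u-.004*v,.028*u+.004*v,.0155*u+.004*v]))]
    return L
def draw(suffix,out,boxes,*m):
    ims=[]
    for n in("side","scene"):
        im=cv2.imread(f"pics/{n}{suffix}.png");x0,y0,w,h=boxes[n];k=400/w
        z=cv2.resize(im[y0:y0+h,x0:x0+w],(400,int(h*k)),interpolation=2)
        z=cv2.convertScaleAbs(z,alpha=1.6,beta=15)
        for nm,P in model(*m):
            q=(proj(cal(n),P)-[x0,y0]+.5)*k-.5
            cv2.polylines(z,[np.round(q*8).astype(np.int32)],False,(0,255,0) if nm=="o" else (255,0,255),1,cv2.LINE_AA,3)
        ims.append(z)
    cv2.imwrite(out,np.hstack(ims))
E
python3 - <<'E'
from ov import *
T=lambda a,b:tri((D,g("side",a)),(S,g("scene",b)))
for n,a,b in(("tip",(163,257),(230,280)),("nose",(114,293),(268,316)),("ring",(134,542),(268,520)),("lens",(350,316),(92,267))):
    X=T(a,b);print(n,X,np.linalg.norm(proj(D,X)[0]-g("side",a)),np.linalg.norm(proj(S,X)[0]-g("scene",b)))
o=monitor.get_obs();p=o["ee_pos"]
draw("4","pics/ov1.png",{"side":(200,165,100,130),"scene":(215,110,75,97)},np.array([.5443,.1623,.01]),.204,p,TH,p[2]-.0163)
E
```

```text
tip [0.52124476 0.15268373 0.21030369] 0.22526212899276338 0.1604799381271449
nose [0.5455578  0.16145121 0.18406764] 0.07388444062776899 0.05359524677310061
ring [0.54477841 0.16211854 0.01049111] 0.377543737265754 0.2878410457967286
lens [0.42558581 0.13622363 0.20525694] 0.6045056951170921 0.4041793811181277Traceback (most recent call last):
  File "<stdin>", line 6, in <module>
  File "ov.py", line 24, in draw
    cv2.imwrite(out,np.hstack(ims))
                    ~~~~~~~~~^^^^^
    return _nx.concatenate(arrs, 1, dtype=dtype, casting=casting)
           ~~~~~~~~~~~~~~~^^^^^^^^^^^^^^^^^^^^^^^^^^^^^^^^^^^^^^^
ValueError: all the input array dimensions except for the concatenation axis must match exactly, but along dimension 0, the array at index 0 has size 520 and the array at index 1 has size 517
```

```bash
sed -i 's/int(h\*k)/520/' ov.py
python3 - <<'E'
from ov import *
o=monitor.get_obs();p=o["ee_pos"]
draw("4","pics/ov1.png",{"side":(200,165,100,130),"scene":(215,110,80,104)},np.array([.5443,.1623,.01]),.205,p,TH,p[2]-.0163)
E
```

```text
(no output)
```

View pics/ov1.png

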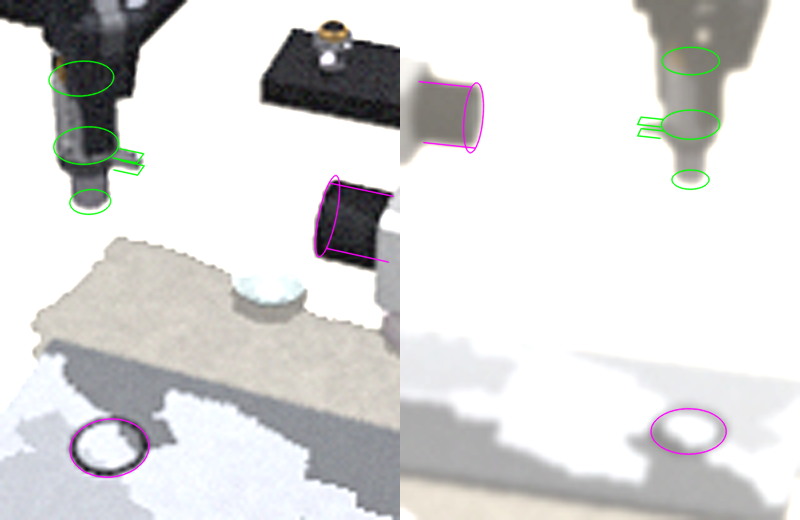

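The overlay fits: the lens lies at a height of about 0.205, and the ring and lever outlines match. The objective needs to go down about 6 mm. I'll refine the lens height and the objective's axis with edge profiles.

```bash
cat > ed.py <<'E'
from ov import *
from scipy.ndimage import map_coordinates
from scipy.optimize import least_squares
def edges(gray,c,d,half,L):
    """sub-pixel strongest edges on both sides of c along unit direction d, expected half width"""
    r=[]
    for sg in(-1,1):
        s=np.arange(half-L,half+L,.1);P=c+sg*s[:,None]*d
        v=map_coordinates(gray,[P[:,1],P[:,0]],order=1);gr=np.abs(np.gradient(cv2.GaussianBlur(v[:,None],(1,0+9),2)[:,0]))
        w=gr*(gr>.5*gr.max());r.append(sg*(s*w).sum()/w.sum())
    return r
def cylmid(gray,C,a,b,rad,k,L=4):
    """centre-line points (px offsets) of a cylinder from a to b: measured minus modelled silhouette centre"""
    out=[]
    ax=(b-a)/np.linalg.norm(b-a)
    for f in np.linspace(.25,.75,k):
        X=a+f*(b-a);cam=-C[2].T@C[3];v=X-cam;side=np.cross(ax,v);side/=np.linalg.norm(side)
        q=proj(C,[X,X+side*rad,X-side*rad,X+.002*ax]);t=q[3]-q[0];t/=np.linalg.norm(t);n=np.array([-t[1],t[0]])
        e=edges(gray,q[0],n,abs((q[1]-q[0])@n),L);out.append([(e[0]+e[1])/2-((q[1]+q[2])/2-q[0])@n,e[1]-e[0],abs((q[1]-q[2])@n)])
    return np.array(out),n
E
cat > m.py <<'E'
from ed import *
import sys
sfx=sys.argv[1]
o=monitor.get_obs();p=o["ee_pos"]
ring=np.array([.5443,.1623,.01]);l=ring+.12*ex;l[2]=.205
n0=np.array([p[0],p[1],p[2]-.0458])
G={n:cv2.cvtColor(cv2.imread(f"pics/{n}{sfx}.png"),cv2.COLOR_BGR2GRAY).astype(float) for n in("side","scene")}
for n,C in(("side",D),("scene",S)):
    for nm,a,b,r in(("lens",l,l+.03*ex,.019),("nose",n0,n0+.019*ez,.01)):
        m,nn=cylmid(G[n],C,a,b,r,5)
        J=[(proj(C,[a+.001*e])[0]-proj(C,[a])[0])@nn for e in(np.eye(3))]
        print(n,nm,"offset px",np.round(m[:,0],2),"width",np.round(m[:,1],1),np.round(m[:,2],1),"px/mm xyz",np.round(J,2))
E
python3 m.py 4
```

```text
side lens offset px [0.83 0.75 0.87 0.84 0.86] width [20.  20.5 20.2 20.5 20.5] [20.8 20.8 20.9 20.9 20.9] px/mm xyz [-0.08  0.33 -0.43]
side nose offset px [0.17 0.12 0.2  0.2  0.12] width [9.9 9.8 9.8 9.8 9.6] [10.3 10.3 10.3 10.3 10.3] px/mm xyz [-0.39 -0.33 -0.  ]
scene lens offset px [0.38 0.38 0.34 0.45 0.53] width [13.2 13.5 13.5 13.4 13.7] [14. 14. 14. 14. 14.] px/mm xyz [-0.05  0.18  0.32]
scene nose offset px [-0.13 -0.12 -0.1  -0.1  -0.09] width [6.9 7.  7.  7.1 7.1] [7.4 7.4 7.4 7.4 7.5] px/mm xyz [0.33 0.16 0.  ]
```

Call:
arm_command([
  [0.2,-0.7,3,0],
  [0.3,-1.4,6,0],
  [0.3,-1.4,6,0],
  [0.3,-1.4,6,0],
  [0.3,-1.4,6,0],
  [0.3,-1.4,6,0],
])

```text
time_s: 7.75
ee_pos: [0.5446, 0.1631, 0.2214]
eef_rot: [0.894, 0.448, 0.0, 0.0]
contact_force: [0.3, 0.1, -3.0]
gripper_width: 0.0286
grasp_force: 60.2
```

```bash
python3 - <<'E'
from ov import *
o=monitor.get_obs();p=o["ee_pos"];print(o["time_s"],p,o["dq"].round(3))
for n in("side","scene"): save(n,f"pics/{n}5.png")
import ov
q=np.array([.5445,.1622]);ov.TH=np.radians(193.3);ov.ex=np.array([np.cos(ov.TH),np.sin(ov.TH),0]);ov.ey=np.array([-ov.ex[1],ov.ex[0],0])
def cs(a): return cv2.convertScaleAbs(a)
ims=[]
for n,(w,h) in(("side",(48,60)),("scene",(36,45))):
    C=cal(n);im=cv2.imread(f"pics/{n}5.png");c=np.round(proj(C,[[q[0],q[1],.205]])[0]).astype(int);x0,y0=c[0]-w//2,c[1]-h//2
    roi=im[y0:y0+h,x0:x0+w].astype(float);roi=np.clip((roi-20)*(1.9 if n=="side" else 1.4),0,255).astype(np.uint8)
    k=400/w;z=cv2.resize(roi,(400,500),interpolation=2);
    for a,col in((193.3,(0,255,0)),(203.3,(0,0,255)),(183.3,(255,0,0))):
        M=model(np.array([.5445,.1622,.01]),.205,q,np.radians(a),.205)
        for nm,P in (M[4:] if a==193.3 else M[-1:]):
            cv2.polylines(z,[np.round(((proj(C,P)-[x0,y0]+.5)*k-.5)*8).astype(np.int32)],False,col,1,cv2.LINE_AA,3)
    ims.append(z)
cv2.imwrite("pics/ov2.png",np.hstack(ims))
E
python3 m.py 5
```

```text
7.75 [0.54458249 0.16311907 0.22136582] [-0.001  0.002 -0.001  0.    -0.     0.   ]
side lens offset px [0.83 0.74 0.92 0.84 0.87] width [20.  20.5 20.1 20.5 20.5] [20.8 20.8 20.9 20.9 20.9] px/mm xyz [-0.08  0.33 -0.43]
side nose offset px [0.09 0.05 0.12 0.13 0.07] width [10.   9.8  9.8  9.7  9.5] [10.2 10.2 10.3 10.3 10.3] px/mm xyz [-0.39 -0.33 -0.  ]
scene lens offset px [0.35 0.37 0.37 0.44 0.55] width [13.2 13.5 13.4 13.5 13.7] [14. 14. 14. 14. 14.] px/mm xyz [-0.05  0.18  0.32]
scene nose offset px [-0.14 -0.1  -0.1  -0.1  -0.09] width [6.8 6.9 6.9 6.9 7. ] [7.4 7.4 7.4 7.4 7.4] px/mm xyz [0.33 0.16 0.  ]
```

View pics/ov2.png

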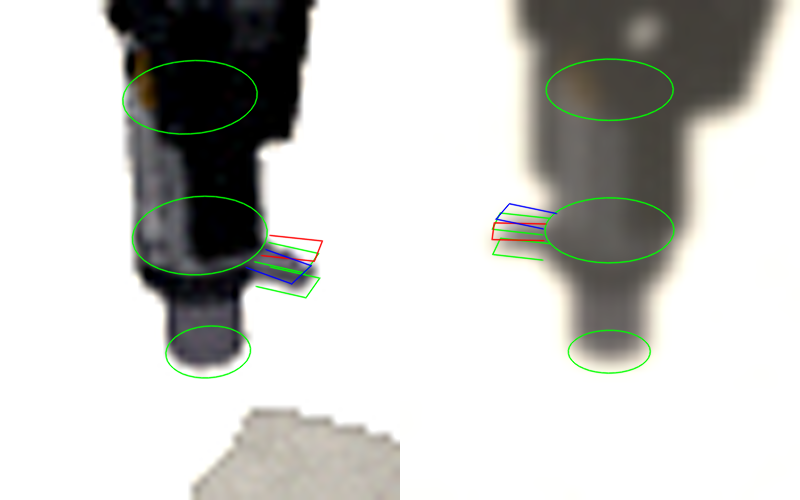

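Lever, collar and axis agree with the model to about 1 mm; only the nose end looks slightly shorter, from glare or a chamfer. One numeric check of the lever's centre line gives its height and yaw.

Run:
```python
from ed import *
q=np.array([.5445,.1622,.205]);res=[]
G={n:cv2.cvtColor(cv2.imread(f"pics/{n}5.png"),cv2.COLOR_BGR2GRAY).astype(float) for n in("side","scene")}
def offs(par):
    a=np.radians(par[0]);u=np.array([np.cos(a),np.sin(a),0]);Q=q+[0,0,par[1]];r=[]
    for n,C in(("side",D),("scene",S)):
        m,_=cylmid(G[n],C,Q+.015*u,Q+.029*u,.005,6,2.5);r.append(m[:,0])
    return np.concatenate(r)
print(offs([193.3,0]).round(2))
best=min(((np.abs(offs([a,z/1000])).sum(),a,z) for a in np.arange(180,210,1.) for z in np.arange(-4,4.1,.5)));print(best,offs([best[1],best[2]/1000]).round(2))
for z in(-1,0,1,2): print(z,min((np.abs(offs([a,z/1000])).sum(),a) for a in np.arange(180,210,1.)))
```

```text
[-0.21 -0.15 -0.09  0.05  0.14  0.27  0.03  0.11  0.16  0.13  0.06 -0.08]
(np.float64(0.8230237872030344), np.float64(182.0), np.float64(4.0)) [ 0.29  0.1   0.01  0.03 -0.04  0.03 -0.12 -0.05  0.01 -0.01 -0.04 -0.1 ]
-1 (np.float64(3.0777125777632333), np.float64(195.0))
0 (np.float64(1.4300257337652038), np.float64(193.0))
1 (np.float64(2.6284478527650057), np.float64(191.0))
2 (np.float64(2.717422299498137), np.float64(187.0))
```

```bash
python3 -c "
from h import *
o=monitor.get_obs();print(o['time_s'],o['grasp_force'],order.finish_job())"
```

```text
the job is handed in; nothing more can be done
7.85 60.214072465896606 None
```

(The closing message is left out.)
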